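# Try a refitted roller catch on a stockroom cupboard

### The arm

A 6-joint arm with a two-finger parallel gripper is mounted at the origin on the work surface. World frame = base frame: x ahead of the robot, y to its left, z up, the work surface at z = 0. Lengths are in m, angles in rad, forces in N, time in s.
With the tool pointing down it reaches from about 0.325 to 0.9 m from the base axis. Payload 6.1 kg.
Tool frame: the origin (TCP) lies midway between the tips of the shut fingers; the grasp point (between the pads) lies 19 mm behind it; y points along the fingers, z is the direction in which the jaws open and shut, and the axes are right-handed (so a half turn about y gives the same grasp; the last joint's range is limited). The gripper opens to 85 mm and grips with 20 to 120 N. Pads are 22 mm wide; open, the fingers measure 114 mm over their backs; the gripper's body (76 mm by 85 mm) begins 54 mm behind the grasp point. The pads swing forward as they close: fully open they stand 13 mm farther back than shut.
Start: joints at [-1.237, 0.22, 1.526, -0, 1.395, -0.126], TCP at [0.277, -0.56, 0.231] pointing down, gripper open.
Joint ranges: [-2.98, 2.98], [-0.91, 2.08], [0.09, 2.57], [-1.24, 4.39], [0.2, 2.65], [-2.68, 2.68]. Speed limits (rad/s): [2.57, 2.57, 3.01, 3.14, 3.14, 3.14].

### API

Orientations are given as a unit quaternion [x, y, z, w].
In Python, from plant import readout, camera, arm, boxes_of, silhouettes, pinpoint gives the robot as it stands.
- The arm moves only by the tool step_arm, never from a script. Its argument "motion" is a list that holds one entry, the list of rows, each a list of 7 numbers: the closure, from -1 (fully open) to 1 (shut), then the shift along the world's x, y, z in units of 100 mm (1.0 is 100 mm), then the turn, a rotation vector about the world's x, y, z in units of 180 degrees (1.0 is 180 degrees). A call has 1 to 12 rows; each row is the pose to reach, as a shift and turn from the pose commanded when the call began, turning the shorter way round; what a row does not reach only later rows make up. A row lasts 1/10 s, in which the tool goes at most 50 mm and 8.59 degrees, less where a joint would pass 70% of its speed; a pose out of reach is approached as far as the arm can. A call with a number of a shift or a turn outside -1 to 1 is refused whole. A call with a gripper value outside its range is refused whole. The fingers move at their own pace and stop on an object; "force" is the grip in N (left out, the last holds). Time passes only in rows, so rows that repeat a pose let the fingers close. It gives the time, the measured TCP pose, the force and the opening at its end, in the units of the state.
- readout.state(): the state, without advancing time (a new reading comes with each control period).
- camera(name): name is "scene" or "top"; returns a dict with "img" (384x512x3 uint8, blue, green, red), "z_map" (384x512 float32, m along the optical axis (not along the pixel's ray), 0 where there is no reading), "camera_matrix" (3x3 intrinsics, pixels), "origin" and "rotation" of the camera in the world. Camera axes: x right, y down, z forward; pixel columns grow to the right and rows downward; lengths in m; the calibration is good to about 2 mm. A picture is of the moment at which its call begins.
- arm.hand_in(): hands the job in, once; it reports no verdict.
Trained networks look in the newest picture that a camera, given by its name, has taken for a name from the list of things; names that differ only in an ending like _2 or _b are one class to them, and where a whole thing is asked for, a point or a joint stands for the part that bears it (a point fixed in the world has none). Each returns a list of dicts, best first, with "conf" (0 to 1); they miss things now and then, are a little off and sometimes report something else, mostly with a low value. They report only what shows in the picture. A call takes as long as a camera call.
- boxes_of(camera, target): "xyz" ([x, y, z] in m, in world coordinates, good to about 4 mm: the middle of the surface that is visible of it).
- silhouettes(camera, target): "region" (384x512 bool, what is visible of it).
- pinpoint(camera, target): "xyz" ([x, y, z] in m, in world coordinates, good to about 4 mm: a listed point, or the origin of a listed thing).
The state is a dict: "time": time; "joints": joint angles; "qvel": joint speeds; "effort": joint torques, N m; "eef_pos": TCP position; "ee_rot": TCP orientation; "force": force on the tool from outside, world axes, zero at the start; "moment": the same for the moment, N m; "width": opening from 0.0 (shut) to 1.0 (fully open).
Only numpy, scipy, OpenCV 4.12 (cv2) and the standard library are available. Lean on these libraries where they do the work, as an engineer would, in place of code of your own. Each camera call takes 0.05 s, during which the arm holds its last target. There are 200 camera calls.

### The job

I have just refitted the roller catch inside this small cupboard and cannot tell how deep it now sits. Try it out: press the door gently shut until the catch snaps and let go, so that the door is seen to stay shut by itself; then pull it open through the catch and leave it standing at least 60 degrees open, so that I can stock it. Do not lean on the catch once it has snapped, and leave the stock and tools around it where they are.

Things in the scene. Friction and masses are not known exactly. Their poses are not given: they have to be found in the camera images.
- cabinet: White laminate bench-top cupboard standing fixed on the bench, 260 wide, 200 deep, 250 high, 16 mm boards, open front closed by one inset door. Origin: centre of its underside; x points from its front to its back (front edges at x=-100 mm), y to the door's hinge side, z up. It cannot move.
- door (a joint): Door angle in rad: 0 = outer face flush with the front edges, grows as it opens (turning clockwise seen from above), up to 1.75. Readings scatter by about 0.01. Door 222 wide, 210 high, 16 thick, 0.5 kg. Between 0.45 and 1.75 it stays where left; nearer shut it drifts open by itself unless the catch holds it. When the catch holds, it rests anywhere from -0.035 to 0.055.
- handle (a point): Middle of the bar of the door's steel bow handle: level round bar, 10 mm thick, 100 mm long, parallel to the door face, its axis 40 mm off the face (35 mm clear gap behind it), a stem at each end, 38 mm below the cupboard's top. Seen along the door, 165 mm from the hinge line; the bar lies 36 mm outside the hinge line's plane. It can be pinched from above, one finger behind the bar.
- door_hinge (a point): Point on the door's upright hinge line, at the height of the handle bar. The handle turns about it on a circle of 169 mm radius.
- catch: Rail of the roller catch, fixed inside on the latch-side wall. In its slots sits the carriage, somewhere within 16 mm (unknown), with two sprung rollers one above the other and a rubber buffer. The door's spear meets the rollers 0.05 rad before its rest, needs 5 to 8 N at the handle, passes them 0.02 rad before rest and snaps onto the buffer; 4 to 6 N reopen it. Over 12 N at the handle strains it.
- stock_bottle: White bottle 125 mm tall, 75 x 50 mm, standing inside the cupboard at the back; origin at the centre of its foot. Leave it.
- stock_can: Spray can 48 mm thick, 120 mm tall, standing inside the cupboard; origin at the centre of its foot. Leave it.
- top_carton: Carton 70 x 140 x 50 mm lying on the back half of the cupboard's top; origin at the centre of its underside. Leave it.
- can_a: Spray can 52 mm thick, 150 mm tall, on the bench beside the cupboard's hinge side; origin at the centre of its foot. Leave it.
- can_b: Spray can 52 mm thick, 150 mm tall, on the bench to the robot's right; origin at the centre of its foot. Leave it.
- bottle_a: White bottle 160 mm tall, 75 x 50 mm, on the bench to the robot's right; origin at the centre of its foot. Leave it.
- screwdriver: Screwdriver 200 mm long, 26 mm thick handle, lying on the bench in front of the cupboard; origin under its middle. Leave it.
- screw_tub: Open tub 90 x 70 x 35 mm with a few screws, on the bench; origin at the centre of its underside. Leave it.
- bait_box: Retail box 110 x 70 x 90 mm standing on the bench to the right; origin at the centre of its underside. Leave it.

How it is judged:
By the outcome, as a careful person would: the job done as asked, in the order asked, and still so for the second after the job is handed in, with the robot touching nothing.
It also fails if it takes over 61 s, if anything falls off the work surface, if the arm or the gripper's body presses on something with over 40 N, if the wrist force passes 120 N, or if a joint passes its speed limit or range.

## Working session

There is one attempt and no reset: what is moved stays moved. The work goes in short steps, Python scripts to look and compute and a tool call to move; the robot and the scene stay as the last step left them, time stands still between calls to the robot, and variables do not carry over. Pictures are saved under pics/ and viewed, about 8 in all and at most 12, crops included, and the job is handed in when it is done.

Besides the shell and the picture viewer there is one more tool, called after "Emit:" as name(argument=value, ...), one argument or row to a line, values as JSON. step_arm: Moves the arm, as the interface text tells. Shifts and turns lie within -1 to 1; 1 stands for 100 mm of shift or 180 degrees of turn. Its arguments: {"type":"object","properties":{"motion":{"type":"array"},"force":{"type":"number"}},"required":["motion"]}

```bash
mkdir -p pics; ls; cat > h.py <<'E'
import numpy as np,cv2
from plant import readout,camera,arm,boxes_of,silhouettes,pinpoint
E
python3 - <<'E'
from h import *
s=readout.state();print({k:np.round(v,3) for k,v in s.items()})
for c in("scene","top"):
    r=camera(c);cv2.imwrite(f"pics/{c}0.png",r["img"]);print(c,r["camera_matrix"].round(1).tolist(),r["origin"],np.round(r["rotation"],3).tolist())
    for t in("cabinet","handle","door_hinge","top_carton","can","can_a","screwdriver","stock_can","screw_tub","bait_box","bottle_a"):
        try: print(c,t,[(np.round(d["xyz"],3).tolist(),round(d["conf"],2)) for d in pinpoint(c,t)[:3]])
        except Exception as e: print(t,e)
    try: print("door",[(np.round(d["xyz"],3).tolist(),round(d["conf"],2)) for d in boxes_of(c,"door")[:3]], [(d) for d in pinpoint(c,"door")[:3]])
    except Exception as e: print(e)
a=cv2.imread("pics/scene0.png");b=cv2.imread("pics/top0.png")
E
```

```text
pics
{'time': np.float64(0.0), 'joints': array([-1.237,  0.221,  1.528,  0.   ,  1.395, -0.126]), 'qvel': array([-0.   , -0.002,  0.001, -0.   , -0.001,  0.001]), 'effort': array([ 0.0000e+00, -4.9690e+01, -3.8939e+01, -0.0000e+00,  1.1000e-02,
        0.0000e+00]), 'eef_pos': array([ 0.277, -0.56 ,  0.23 ]), 'ee_rot': array([-0.161,  0.689, -0.688,  0.161]), 'force': array([-0.598,  0.301, -0.79 ]), 'moment': array([ 0.061,  0.015, -0.002]), 'width': np.float64(1.0)}
scene [[356.3, 0.0, 252.9], [0.0, 356.3, 191.8], [0.0, 0.0, 1.0]] [ 0.86578901 -0.13003311  1.17754766] [0.804, 0.571, -0.096, -0.134]
scene cabinet [([0.543, 0.299, -0.004], 0.92)]
scene handle [([0.49, 0.058, 0.213], 0.94)]
scene door_hinge [([0.423, 0.212, 0.208], 0.74)]
scene top_carton [([0.52, 0.362, 0.249], 0.56)]
scene can [([0.424, -0.319, -0.0], 0.68)]
scene can_a [([0.424, -0.319, -0.0], 0.68)]
scene screwdriver [([0.702, -0.05, -0.001], 0.78)]
scene stock_can []
scene screw_tub [([0.662, -0.207, -0.002], 0.9), ([0.654, -0.371, -0.002], 0.62)]
scene bait_box [([0.653, -0.37, 0.0], 0.73), ([0.701, -0.051, -0.0
[... 368 characters left out ...]
handle [([0.495, 0.057, 0.213], 0.7), ([0.515, -0.344, -0.001], 0.57)]
top door_hinge [([0.418, 0.208, 0.212], 0.6)]
top top_carton [([0.52, 0.358, 0.253], 0.57)]
top can [([0.422, -0.318, 0.004], 0.9), ([0.369, 0.264, 0.002], 0.69)]
top can_a [([0.422, -0.318, 0.004], 0.9), ([0.369, 0.264, 0.002], 0.69)]
top screwdriver [([0.699, -0.051, 0.0], 0.72)]
top stock_can []
top screw_tub [([0.666, -0.206, 0.0], 0.81)]
top bait_box [([0.517, -0.343, -0.001], 0.62), ([0.654, -0.37, 0.004], 0.59), ([0.546, 0.294, -0.001], 0.43)]
top bottle_a [([0.518, -0.344, 0.002], 0.78)]
it knows: bait_box, bottle, cabinet, can, catch, door_hinge, handle, screw_tub, screwdriver, stock_bottle, stock_can, top_carton
```

View pics/scene0.png

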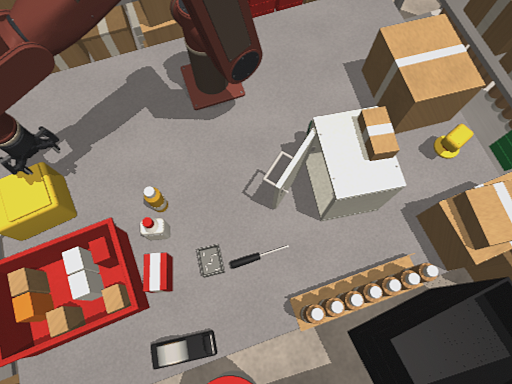

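View pics/top0.png

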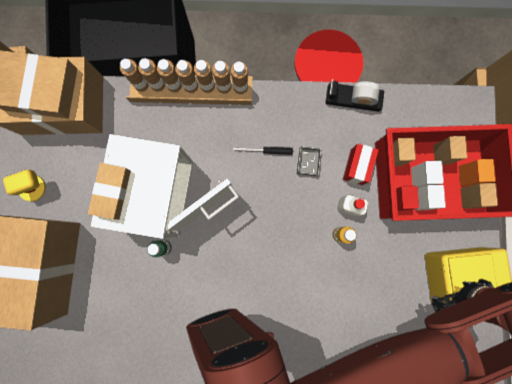

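Both views show the cupboard at top-image (140,185). The door stands about 45° open, with its hinge near (170,232) and the handle bar at about (220,200). can_a at (158,248) lies outside the door's sweep. Next I'll fit the geometry from the depth maps.

```bash
cat >> h.py <<'E'
from scipy.spatial.transform import Rotation as R
def cloud(c):
    r=camera(c);K=r["camera_matrix"];z=r["z_map"];v,u=np.mgrid[:384,:512]
    p=np.stack([(u-K[0,2])/K[0,0]*z,(v-K[1,2])/K[1,1]*z,z],-1)
    q=r["rotation"]; M=np.array(q) if np.size(q)==9 else R.from_quat(q).as_matrix()
    return (p@M.T+r["origin"]),z>0,r["img"]
H=np.array([.4205,.210]) 
def door(c,show=True):
    """bar points: z .2-.23, outside the door"""
    P,ok,img=cloud(c)
    hs=[np.round(d["xyz"],4).tolist()+[round(d["conf"],2)] for d in pinpoint(c,"handle")[:2]]
    hh=[np.round(d["xyz"],4).tolist()+[round(d["conf"],2)] for d in pinpoint(c,"door_hinge")[:1]]
    return P,ok,img,hs,hh
E
python3 - <<'E'
from h import *
for c in("scene","top"):
    P,ok,img,hs,hh=door(c);print(c,hs,hh)
    S=silhouettes(c,"cabinet")[0]["region"]
    m=ok&(abs(P[...,2]-.25)<.006)&(abs(P[...,0]-.55)<.2)&(abs(P[...,1]-.3)<.2)
    q=P[m][:,:2];r=cv2.minAreaRect(q.astype(np.float32)*1000);print("top",m.sum(),np.median(P[m][:,2]).round(4),r,cv2.boxPoints(r).round(0).tolist())
    D=silhouettes(c,"handle")
    print([(d["conf"],d["region"].sum()) for d in D])
    # door top edge / bar histogram along z
    w=ok&(P[...,0]>.38)&(P[...,0]<.62)&(P[...,1]<.23)&(P[...,1]>-.03)&(P[...,2]>.15)&(P[...,2]<.245)
    q=P[w]; print(np.histogram(q[:,2],bins=np.arange(.15,.25,.005)))
    np.save(c+".npy",q)
E
python3 - <<'E'
import numpy as np,cv2
# vertical map of both clouds, 2 px/mm ; x->right, y->up
im=np.zeros((600,600,3),np.uint8)
for c,k in(("scene",1),("top",2)):
    q=np.load(f"{c}.npy")
    for x,y,z in q:
        u=int((x-.36)*2300);v=int(590-(y+.02)*2300)
        if 0<=u<600 and 0<=v<600: im[v:v+3,u:u+3]=(255 if z<.21 else 0,255 if k==1 else 60,255 if k==2 else 60)
cv2.imwrite("pics/map.png",im)
E
```

```text
scene [[0.4942, 0.0585, 0.2094, 0.91]] [[0.4208, 0.2137, 0.212, 0.65]]
top 4547 0.2505 ((542.2135620117188, 297.7789001464844), (201.01705932617188, 261.5041809082031), 82.04788970947266) [[399.0, 216.0], [658.0, 180.0], [686.0, 379.0], [427.0, 415.0]]
[(0.7, np.int64(1236))]
(array([ 14,  20,  10,  21,  17,  20,  17,  20,  15,  18,  22,  21,  77,
       141,  34, 158, 237,  24,  42]), array([0.15 , 0.155, 0.16 , 0.165, 0.17 , 0.175, 0.18 , 0.185, 0.19 ,
       0.195, 0.2  , 0.205, 0.21 , 0.215, 0.22 , 0.225, 0.23 , 0.235,
       0.24 , 0.245]))
top [[0.4969, 0.06, 0.2138, 0.95]] [[0.4191, 0.2083, 0.2128, 0.58]]
top 5367 0.25 ((546.86474609375, 298.54290771484375), (200.92596435546875, 260.1720886230469), 82.07833099365234) [[404.0, 217.0], [662.0, 181.0], [690.0, 380.0], [432.0, 416.0]]
[(0.66, np.int64(1236))]
(array([ 13,  16,  13,  19,  24,  21,  15,  15,  24,  18,  19,  20,  98,
       149,  30, 208, 247,  30,  39]), array([0.15 , 0.155, 0.16 , 0.165, 0.17 , 0.175, 0.18 , 0.185, 0.19 ,
       0.195, 0.2  , 0.205, 0.21 , 0.215, 0.22 , 0.225, 0.23 , 0.235,
       0.24 , 0.245]))
```

View pics/map.png

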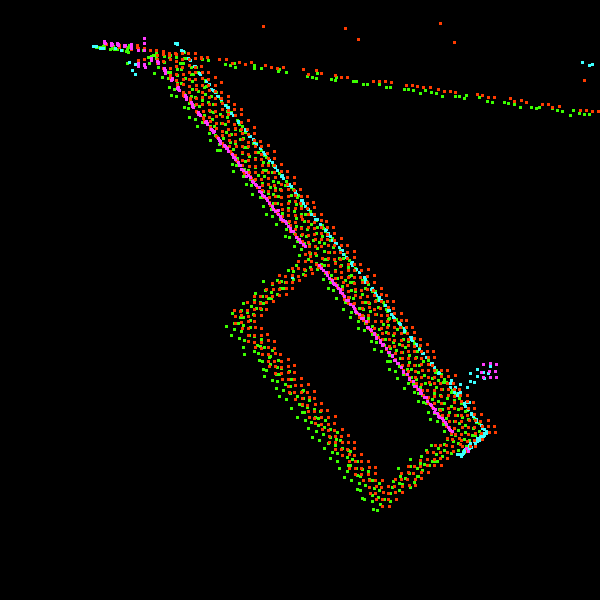

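The map shows the door at roughly -52° in world, with the bar from map pixel (235,315) to (380,500). The two cameras disagree by 3–4 mm, so I'll average them. Next I'll fit the line and compute the approach.

```bash
cat >> h.py <<'E'
YAW=np.radians(82.06)
def pose(th,H):
    a=YAW-np.pi/2-th; d=np.array([np.cos(a),np.sin(a)]); n=np.array([np.sin(a),-np.cos(a)])
    return H+.165*d+.036*n,d,n
def jaw():
    s=readout.state();M=R.from_quat(s["ee_rot"]).as_matrix();return s,M
E
python3 - <<'E'
from h import *
mids=[]
for c in("scene","top"):
    q=np.load(c+".npy");d=np.array([.616,-.788]);n=np.array([-.788,-.616])
    q0=q-[.495,.060,0]; a=q0[:,:2]@d;b=q0[:,:2]@n
    k=(q[:,2]>.207)&(q[:,2]<.222)&(abs(a)<.06)&(abs(b)<.012)
    l=cv2.fitLine(q[k][:,:2].astype(np.float32),cv2.DIST_HUBER,0,1e-4,1e-4).ravel()
    ang=np.degrees(np.arctan2(l[1],l[0])); 
    mid=np.array([.495,.060])+d*(a[k].min()+a[k].max())/2+n*b[k].mean(); mids.append(mid)
    print(c,k.sum(),ang,mid.round(4),(a[k].min(),a[k].max()),np.percentile(q[k][:,2],[5,50,95]).round(4))
m=np.mean(mids,0);print(m)
th=np.radians(-7.94+52);
for th in (0.75,.77,.79):
    p,d,n=pose(th,np.zeros(2));print(th,"H",(m-p).round(4),n)
s,M=jaw();print(s["eef_pos"],"y",M[:,1].round(3),"z",M[:,2].round(3),"jaw ang",np.degrees(np.arctan2(M[1,2],M[0,2])))
E
```

```text
scene 143 -52.029213 [0.4938 0.0594] (np.float64(-0.05384690744668712), np.float64(0.053340074694245836)) [0.213  0.2161 0.2198]
top 144 -51.8771 [0.4965 0.0605] (np.float64(-0.05373428404247809), np.float64(0.05480142623456721)) [0.2124 0.216  0.2197]
[0.49515971 0.05994702]
0.75 H [0.4191 0.2107] [-0.77617666 -0.6305155 ]
0.77 H [0.4221 0.2122] [-0.7886309 -0.6148669]
0.79 H [0.4252 0.2136] [-0.8007697  -0.59897237]
[ 0.27734165 -0.56010515  0.23134262] y [-0. -0. -1.] z [ 0.444 -0.896  0.   ] jaw ang -63.654189662899306
```

Emit:
step_arm(
  motion=[
    [[0.34,0,0,0.5,0,0,0],[0.34,0,0,1,0,0,0],[0.34,0,0,1,0,0,0]],
  ],
  force=20,
)

```text
time: 2.1
eef_pos: [0.2785, -0.5632, 0.341]
ee_rot: [0.161, -0.683, 0.694, -0.162]
force: [-0.4, -0.4, 1.3]
width: 0.513
```

Emit:
step_arm(
  motion=[
    [[0.34,0.18,0.5,0,0,0,0.04],[0.34,0.36,1,0,0,0,0.08],[0.34,0.36,1,0,0,0,0.094],[0.34,0.36,1,0,0,0,0.094]],
  ],
)

```text
time: 2.5
eef_pos: [0.3142, -0.4589, 0.3318]
ee_rot: [0.261, -0.657, 0.657, -0.262]
force: [-1.2, -0.2, 1.0]
width: 0.324
```

Emit:
step_arm(
  motion=[
    [[0.34,0.18,0.5,0,0,0,0.04],[0.34,0.36,1,0,0,0,0.08],[0.34,0.36,1,0,0,0,0.094],[0.34,0.36,1,0,0,0,0.094]],
  ],
)

```text
time: 2.9
eef_pos: [0.3498, -0.3599, 0.3317]
ee_rot: [0.355, -0.611, 0.612, -0.355]
force: [-0.2, -0.2, -0.8]
width: 0.331
```

Emit:
step_arm(
  motion=[
    [[0.34,0.18,0.5,0,0,0,0.04],[0.34,0.36,1,0,0,0,0.08],[0.34,0.36,1,0,0,0,0.094],[0.34,0.36,1,0,0,0,0.094]],
  ],
)

```text
time: 3.3
eef_pos: [0.3858, -0.2604, 0.3315]
ee_rot: [0.441, -0.553, 0.553, -0.44]
force: [-0.3, 0.8, -0.3]
width: 0.328
```

Emit:
step_arm(
  motion=[
    [[0.34,0.18,0.5,0,0,0,0.04],[0.34,0.36,1,0,0,0,0.08],[0.34,0.36,1,0,0,0,0.094],[0.34,0.36,1,0,0,0,0.094]],
  ],
)

```text
time: 3.7
eef_pos: [0.4218, -0.1607, 0.3313]
ee_rot: [0.517, -0.482, 0.483, -0.517]
force: [-0.2, -0.1, 0.2]
width: 0.331
```

Emit:
step_arm(
  motion=[
    [[0.34,0.18,0.5,0,0,0,0.04],[0.34,0.36,1,0,0,0,0.08],[0.34,0.36,1,0,0,0,0.094],[0.34,0.36,1,0,0,0,0.094]],
  ],
)

```text
time: 4.1
eef_pos: [0.4579, -0.061, 0.3311]
ee_rot: [0.582, -0.402, 0.402, -0.582]
force: [-0.5, -0.7, -0.3]
width: 0.333
```

Emit:
step_arm(
  motion=[
    [[0.34,0.18,0.5,0,0,0,0.04],[0.34,0.36,1,0,0,0,0.08],[0.34,0.36,1,0,0,0,0.094],[0.34,0.36,1,0,0,0,0.094],[0.34,0.36,1,0,0,0,0.094]],
  ],
)

```text
time: 4.6
eef_pos: [0.4935, 0.0377, 0.331]
ee_rot: [0.635, -0.313, 0.312, -0.634]
force: [0.6, -0.7, -0.3]
width: 0.33
```

```bash
python3 - <<'E'
from h import *
s,M=jaw();print(s["time"],s["eef_pos"],"y",M[:,1].round(3),"jaw ang",np.degrees(np.arctan2(M[1,2],M[0,2])),s["width"],s["force"],s["joints"].round(2))
E
```

```text
4.6 [0.49351466 0.03768858 0.33101261] y [-0.001 -0.001 -1.   ] jaw ang 37.535525732388145 0.32976265547690037 [ 0.62487165 -0.67713347 -0.31831062] [-0.08 -0.14  1.72 -0.    1.57 -0.74]
```

Emit:
step_arm(
  motion=[
    [[0.34,0.015,0.22,0,0,0,0.002],[0.34,0.015,0.22,-0.4,0,0,0.002],[0.34,0.015,0.22,-0.8,0,0,0.002],[0.34,0.015,0.22,-0.9,0,0,0.002],[0.34,0.015,0.22,-0.9,0,0,0.002]],
  ],
)

```text
time: 5.1
eef_pos: [0.4937, 0.0604, 0.2398]
ee_rot: [0.636, -0.311, 0.309, -0.635]
force: [-0.6, 0.2, 0.8]
width: 0.33
```

Emit:
step_arm(
  motion=[
    [[0.34,0,0,-0.1,0,0,0],[0.34,0,0,-0.2,0,0,0],[0.34,0,0,-0.25,0,0,0],[0.34,0,0,-0.25,0,0,0]],
  ],
)

```text
time: 5.5
eef_pos: [0.4946, 0.0619, 0.2158]
ee_rot: [0.636, -0.309, 0.308, -0.636]
force: [0.1, 0.8, -0.7]
width: 0.33
```

```bash
python3 - <<'E'
from h import *
a=camera("top")["img"][130:260,150:280];b=camera("scene")["img"][100:230,230:360]
cv2.imwrite("pics/c1.png",np.hstack([cv2.resize(x,None,fx=3,fy=3) for x in(a,b)]))
s,M=jaw();print(s["time"],s["eef_pos"],s["force"],s["width"])
E
```

```text
5.6 [0.49502637 0.06198695 0.2166202 ] [0.15061026 0.20964465 0.43153817] 0.33341753771580535
```

View pics/c1.png

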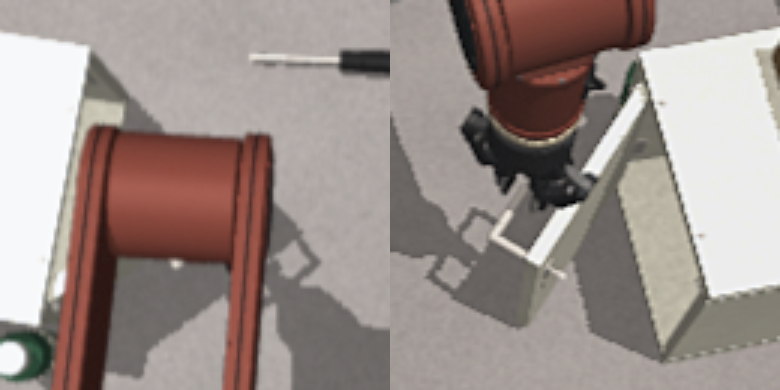

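The crop's right half shows the gripper over the bar near (530,190), one finger between bar and door. I'll lower it gently.

Emit:
step_arm(
  motion=[
    [[0.34,0,-0.02,-0.08,0,0,0],[0.34,0,-0.02,-0.16,0,0,0],[0.34,0,-0.02,-0.22,0,0,0],[0.34,0,-0.02,-0.22,0,0,0]],
  ],
)

```text
time: 6.0
eef_pos: [0.4939, 0.06, 0.1927]
ee_rot: [0.637, -0.31, 0.308, -0.636]
force: [-0.2, -0.7, 0.5]
width: 0.329
```

```bash
python3 - <<'E'
from h import *
s,M=jaw();print(s["time"],s["eef_pos"],s["force"],s["width"],s["moment"])
H0=np.array([.4217,.2121]);m0=np.array([.495,.060])
p0,d,n=pose(.77,H0);e=s["eef_pos"][:2]
print("off",(e-p0)@n,(e-p0)@d)
# path pushing: outer finger pad 14mm from tool centre outward -> tool centre = bar - 9mm*n when pushing
for th in np.arange(.77,-.06,-.1):
    p,d,n=pose(th,H0);t=p-n*.009;print(round(th,2),(t-e).round(4),"turn units",round((.77-th)/np.pi,4))
E
```

```text
6.0 [0.49388908 0.05995422 0.19272334] [-0.19657171 -0.67280194  0.48773542] 0.3290186517930252 [-0.00587566  0.01327072 -0.00034399]
off 0.0006188701869608941 -0.000626459106384697
0.77 [0.008  0.0054] turn units 0.0
0.67 [0.0222 0.0142] turn units 0.0318
0.57 [0.0355 0.0243] turn units 0.0637
0.47 [0.0478 0.0357] turn units 0.0955
0.37 [0.0588 0.0482] turn units 0.1273
0.27 [0.0685 0.0618] turn units 0.1592
0.17 [0.0768 0.0763] turn units 0.191
0.07 [0.0836 0.0916] turn units 0.2228
-0.03 [0.0889 0.1074] turn units 0.2546
```

Emit:
step_arm(
  motion=[
    [[0.34,0.08,0.054,0,0,0,0],[0.34,0.15,0.098,0,0,0,0.016],[0.34,0.222,0.142,0,0,0,0.032],[0.34,0.29,0.192,0,0,0,0.048],[0.34,0.355,0.243,0,0,0,0.064],[0.34,0.418,0.3,0,0,0,0.08],[0.34,0.478,0.357,0,0,0,0.096],[0.34,0.534,0.419,0,0,0,0.111],[0.34,0.588,0.482,0,0,0,0.127],[0.34,0.638,0.549,0,0,0,0.143],[0.34,0.667,0.59,0,0,0,0.153],[0.34,0.685,0.618,0,0,0,0.159]],
  ],
)

```text
time: 7.2
eef_pos: [0.5639, 0.1222, 0.1944]
ee_rot: [0.693, -0.141, 0.142, -0.693]
force: [-0.6, -1.0, 0.4]
width: 0.331
```

```bash
cat >> h.py <<'E'
H0=np.array([.4217,.2121])
def rel():
    s,M=jaw();e=s["eef_pos"][:2]
    v=e-H0
    # tool's door angle: solve pose(th)-.009n = e direction
    ref=pose(0,np.zeros(2));t=ref[0]-.009*ref[2]
    th=np.arctan2(t[1],t[0])-np.arctan2(v[1],v[0])
    print("t",s["time"],"e",s["eef_pos"].round(4),"th",round(th,4),"r",np.hypot(*v).round(4),np.hypot(*t).round(4),"f",s["force"].round(2),"fn",round(float(s["force"][:2]@pose(th,H0)[2]),2),"jaw",np.degrees(np.arctan2(M[1,2],M[0,2])).round(2),"w",round(float(s["width"]),3))
    return s,th
E
python3 - <<'E'
from h import *
s,th=rel();e=s["eef_pos"][:2]
for t in np.arange(round(th,2)-.02,-.07,-.02):
    p,d,n=pose(t,H0);print(round(t,3),((p-n*.009-e)*10).round(3),round((th-t)/np.pi,4))
a=camera("scene")["img"][80:250,220:410];cv2.imwrite("pics/c2.png",cv2.resize(a,None,fx=3,fy=3))
E
```

```text
t 7.2 e [0.5639 0.1222 0.1944] th 0.2628 r 0.1683 0.1672 f [-0.61 -1.03  0.39] fn 1.19 jaw 66.92 w 0.331
0.24 [0.011 0.038] 0.0073
0.22 [0.028 0.067] 0.0136
0.2 [0.044 0.096] 0.02
0.18 [0.06  0.126] 0.0264
0.16 [0.075 0.156] 0.0327
0.14 [0.09  0.186] 0.0391
0.12 [0.104 0.216] 0.0455
0.1 [0.117 0.247] 0.0518
0.08 [0.13  0.278] 0.0582
0.06 [0.142 0.309] 0.0646
0.04 [0.153 0.34 ] 0.0709
0.02 [0.164 0.372] 0.0773
0.0 [0.174 0.404] 0.0837
-0.02 [0.184 0.436] 0.09
-0.04 [0.193 0.468] 0.0964
-0.06 [0.201 0.5  ] 0.1028
```

View pics/c2.png

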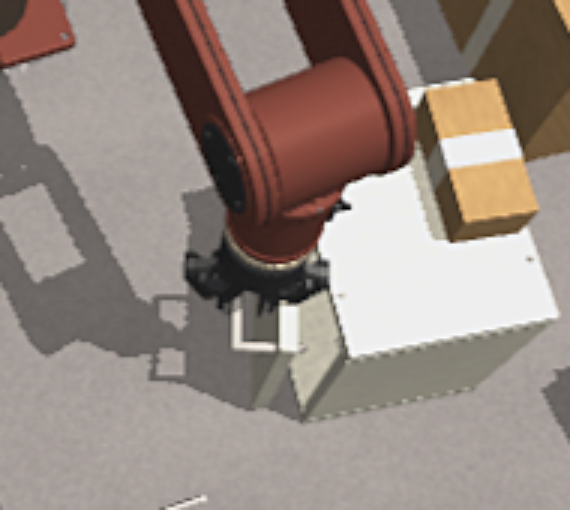

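Emit:
step_arm(
  motion=[
    [[0.34,0.011,0.038,0,0,0,0.007],[0.34,0.028,0.067,0,0,0,0.014],[0.34,0.044,0.096,0,0,0,0.02],[0.34,0.06,0.126,0,0,0,0.026],[0.34,0.068,0.141,0,0,0,0.03],[0.34,0.075,0.156,0,0,0,0.033],[0.34,0.082,0.171,0,0,0,0.036]],
  ],
)

```text
time: 7.95
eef_pos: [0.5716, 0.1389, 0.1943]
ee_rot: [0.7, -0.102, 0.102, -0.7]
force: [-0.1, -0.6, 0.2]
width: 0.329
```

Emit:
step_arm(
  motion=[
    [[0.34,0.004,0.008,0,0,0,0.0016],[0.34,0.007,0.015,0,0,0,0.003]],
  ],
)

```text
time: 8.15
eef_pos: [0.5723, 0.1404, 0.1943]
ee_rot: [0.7, -0.099, 0.099, -0.7]
force: [0.2, -0.1, 0.0]
width: 0.326
```

```bash
python3 - <<'E'
from h import *
rel()
E
```

```text
t 8.15 e [0.5723 0.1404 0.1943] th 0.1438 r 0.1668 0.1672 f [ 0.19 -0.12  0.03] fn 0.07 jaw 73.88 w 0.326
```

Emit:
step_arm(
  motion=[
    [[0.34,0.0035,0.0075,0,0,0,0.0016],[0.34,0.007,0.015,0,0,0,0.0032]],
  ],
)

```text
time: 8.35
eef_pos: [0.573, 0.1418, 0.1943]
ee_rot: [0.701, -0.096, 0.096, -0.701]
force: [0.2, -0.2, -0.1]
width: 0.331
```

Emit:
step_arm(
  motion=[
    [[0.34,0.0035,0.0075,0,0,0,0.0016],[0.34,0.007,0.015,0,0,0,0.0032]],
  ],
)

```text
time: 8.55
eef_pos: [0.5737, 0.1433, 0.1943]
ee_rot: [0.701, -0.092, 0.092, -0.701]
force: [0.6, -0.8, 1.3]
width: 0.334
```

Emit:
step_arm(
  motion=[
    [[0.34,0.003,0.0077,0,0,0,0.0016],[0.34,0.0065,0.0155,0,0,0,0.0032]],
  ],
)

```text
time: 8.75
eef_pos: [0.5742, 0.1441, 0.1942]
ee_rot: [0.702, -0.089, 0.088, -0.701]
force: [-0.7, -6.8, 0.4]
width: 0.333
```

```bash
python3 - <<'E'
from h import *
rel()
E
```

```text
t 8.75 e [0.5742 0.1441 0.1942] th 0.1189 r 0.167 0.1672 f [-0.74 -6.85  0.42] fn 6.81 jaw 75.61 w 0.333
```

Emit:
step_arm(
  motion=[
    [[0.34,0,0,0,0,0,0]],
  ],
)

```text
time: 8.85
eef_pos: [0.5742, 0.144, 0.1942]
ee_rot: [0.702, -0.089, 0.089, -0.701]
force: [-1.5, -4.8, 1.2]
width: 0.33
```

Emit:
step_arm(
  motion=[
    [[0.34,0.0005,0.0015,0,0,0,0.0003]],
  ],
)

```text
time: 8.95
eef_pos: [0.5743, 0.144, 0.1942]
ee_rot: [0.702, -0.089, 0.088, -0.701]
force: [-2.7, -6.1, 1.2]
width: 0.327
```

Emit:
step_arm(
  motion=[
    [[0.34,0.0005,0.0015,0,0,0,0.0003],[0.34,0.0005,0.0015,0,0,0,0.0003]],
  ],
)

```text
time: 9.15
eef_pos: [0.5743, 0.1441, 0.1942]
ee_rot: [0.702, -0.088, 0.088, -0.701]
force: [-1.4, -5.6, 1.1]
width: 0.327
```

```bash
python3 - <<'E'
from h import *
rel()
E
```

```text
t 9.15 e [0.5743 0.1441 0.1942] th 0.1187 r 0.1671 0.1672 f [-1.45 -5.57  1.06] fn 5.75 jaw 75.69 w 0.327
```

Emit:
step_arm(
  motion=[
    [[0.34,0.0005,0.0015,0,0,0,0.0003],[0.34,0.001,0.003,0,0,0,0.0006]],
  ],
)

```text
time: 9.35
eef_pos: [0.5744, 0.1441, 0.1942]
ee_rot: [0.703, -0.088, 0.087, -0.701]
force: [-1.3, -7.0, 1.4]
width: 0.329
```

Emit:
step_arm(
  motion=[
    [[0.34,0.0005,0.0015,0,0,0,0.0003],[0.34,0.0007,0.002,0,0,0,0.0004]],
  ],
)

```text
time: 9.55
eef_pos: [0.5744, 0.1441, 0.1942]
ee_rot: [0.703, -0.087, 0.087, -0.701]
force: [-1.9, -8.0, 0.7]
width: 0.331
```

```bash
python3 - <<'E'
from h import *
rel()
a=camera("scene")["img"][100:230,250:400];cv2.imwrite("pics/c3.png",cv2.resize(a,None,fx=4,fy=4,interpolation=cv2.INTER_CUBIC))
print(pinpoint("scene","handle"),[d["xyz"] for d in boxes_of("scene","catch")])
E
```

```text
t 9.55 e [0.5744 0.1441 0.1942] th 0.1182 r 0.1672 0.1672 f [-1.93 -7.98  0.74] fn 8.2 jaw 75.86 w 0.331
[{'xyz': [0.5668, 0.1374, 0.2134], 'conf': 0.66}, {'xyz': [0.6529, -0.3728, 0.001], 'conf': 0.64}] []
```

View pics/c3.png

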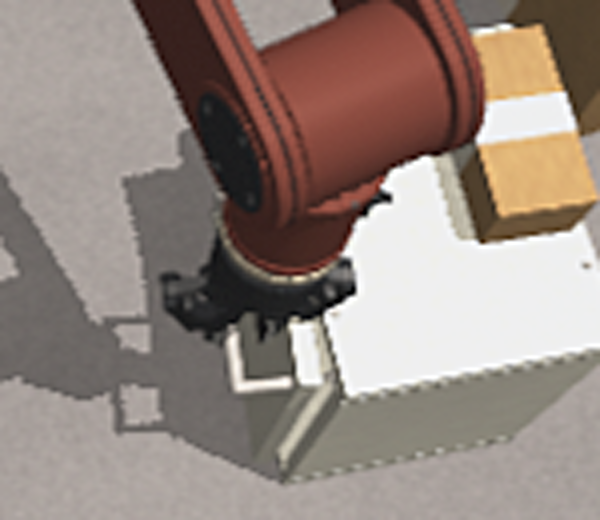

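```bash
cat >> h.py <<'E'
XA=np.array([np.cos(YAW),np.sin(YAW)]);YA=np.array([-XA[1],XA[0]]);C0=np.array([.5455,.298])
def local(P): # cabinet frame
    v=P[...,:2]-C0; return np.stack([v@XA,v@YA,P[...,2]],-1)
E
python3 - <<'E'
from h import *
print("hinge local",local(np.r_[H0,0]))
for c in("scene","top"):
    P,ok,img=cloud(c);L=local(P)
    print(c)
    for lo,hi in((-.13,-.11),(-.11,-.09),(-.09,-.07),(-.07,-.05)):
        m=ok&(L[...,1]>lo)&(L[...,1]<hi)&(L[...,2]>.221)&(L[...,2]<.233)&(L[...,0]<-.07)&(L[...,0]>-.2)
        q=L[m][:,0];print(lo,m.sum(),np.percentile(q,[2,10,50,90,98]).round(4) if m.sum()>5 else "")
    m=ok&(L[...,2]>.208)&(L[...,2]<.22)&(L[...,0]<-.1)&(L[...,0]>-.2)&(L[...,1]<0)&(L[...,1]>-.16)
    q=L[m];print("bar",len(q),q[np.argsort(q[:,1])][::12].round(3).tolist())
E
```

```text
hinge local [-0.10217774  0.11074728  0.        ]
scene
-0.13 20 [-0.1007 -0.1005 -0.0935 -0.0764 -0.0738]
-0.11 44 [-0.1251 -0.1238 -0.1177 -0.1102 -0.1084]
-0.09 40 [-0.1223 -0.122  -0.115  -0.108  -0.1066]
-0.07 31 [-0.1727 -0.136  -0.1179 -0.1065 -0.1043]
bar 140 [[-0.101, -0.128, 0.212], [-0.119, -0.107, 0.215], [-0.153, -0.1, 0.215], [-0.134, -0.098, 0.215], [-0.128, -0.095, 0.213], [-0.163, -0.093, 0.217], [-0.123, -0.086, 0.218], [-0.159, -0.078, 0.216], [-0.165, -0.069, 0.214], [-0.136, -0.061, 0.21], [-0.12, -0.058, 0.21], [-0.176, -0.053, 0.216]]
top
-0.13 0 
-0.11 0 
-0.09 0 
-0.07 0 
bar 31 [[-0.113, -0.024, 0.213], [-0.123, -0.005, 0.215], [-0.12, -0.002, 0.214]]
```

```bash
python3 - <<'E'
from h import *
s,th=rel();print(s["moment"])
E
```

```text
t 9.8 e [0.5744 0.1441 0.1942] th 0.1182 r 0.1672 0.1672 f [-1.03 -7.08  1.68] fn 7.11 jaw 75.85 w 0.329
[-0.86710929  0.23631841  0.03918854]
```

Contact starts abruptly at about 0.118 rad. I can't rule out the inner finger's linkage touching the cupboard edge. I'll back off and push with shut fingers from outside the bar, which keeps the gripper body clear of the cupboard.

Emit:
step_arm(
  motion=[
    [[0.34,-0.02,-0.08,0,0,0,0],[0.34,-0.02,-0.08,0.2,0,0,0],[0.34,-0.02,-0.08,0.6,0,0,0],[0.34,-0.02,-0.08,0.7,0,0,0]],
  ],
)

```text
time: 10.2
eef_pos: [0.5745, 0.138, 0.2691]
ee_rot: [-0.701, 0.084, -0.089, 0.703]
force: [1.4, -0.3, 0.2]
width: 0.328
```

Emit:
step_arm(
  motion=[
    [[1,-0.2,-0.4,0,0,0,0],[1,-0.4,-0.8,0,0,0,0],[1,-0.5,-1,0,0,0,0],[1,-0.5,-1,0,0,0,0],[1,-0.5,-1,0,0,0,0],[1,-0.5,-1,0,0,0,0],[1,-0.5,-1,0,0,0,0]],
  ],
)

```text
time: 10.9
eef_pos: [0.5229, 0.0385, 0.2642]
ee_rot: [-0.702, 0.086, -0.086, 0.702]
force: [0.7, -0.3, -0.2]
width: -0.0
```

```bash
python3 - <<'E'
from h import *
s,th=rel();print(s["moment"])
for c in("scene","top"):
    camera(c);print(c,[(d["xyz"],d["conf"]) for d in pinpoint(c,"handle")[:1]],[(d["xyz"],d["conf"]) for d in boxes_of(c,"catch")[:1]])
    P,ok,img=cloud(c);L=local(P)
    m=ok&(L[...,2]>.226)&(L[...,2]<.236)&(L[...,0]<-.09)&(L[...,0]>-.32)&(abs(L[...,1])<.13)
    q=L[m][:,:2]
    if m.sum()>50:
        l=cv2.fitLine(q.astype(np.float32),cv2.DIST_HUBER,0,1e-4,1e-4).ravel();print(m.sum(),"door angle",np.arctan2(abs(l[0]),abs(l[1])))
E
```

```text
t 10.9 e [0.5229 0.0385 0.2642] th 0.7422 r 0.2009 0.1672 f [ 0.71 -0.34 -0.18] fn -0.34 jaw 75.95 w -0.0
[-0.04057197 -0.0325175   0.04602637]
scene [([0.5435, 0.1038, 0.2117], 0.95)] []
387 door angle 0.3533611
top [([0.5472, 0.0998, 0.2127], 0.72)] []
158 door angle 0.23524445
```

```bash
python3 - <<'E'
from h import *
s,th=rel();e=s["eef_pos"][:2];j=75.95
for t,o in((.45,.032),(.45,.0195),(.4,.0195),(.35,.0195),(.3,.0195),(.25,.0195),(.2,.0195),(.16,.0195),(.14,.0195),(.12,.0195)):
    p,d,n=pose(t,H0);print(t,o,((p+n*o-e)*10).round(3),((82.06-np.degrees(t)-j)/180).round(4))
E
```

```text
t 11.3 e [0.5226 0.0378 0.2642] th 0.7453 r 0.2014 0.1672 f [-0.82  0.19 -0.56] fn 0.52 jaw 75.9 w 0.001
0.45 0.032 [-0.014  0.261] -0.1093
0.45 0.0195 [0.055 0.365] -0.1093
0.4 0.0195 [0.123 0.42 ] -0.0934
0.35 0.0195 [0.188 0.478] -0.0775
0.3 0.0195 [0.249 0.54 ] -0.0615
0.25 0.0195 [0.308 0.604] -0.0456
0.2 0.0195 [0.363 0.671] -0.0297
0.16 0.0195 [0.405 0.727] -0.017
0.14 0.0195 [0.425 0.755] -0.0106
0.12 0.0195 [0.444 0.784] -0.0043
```

Emit:
step_arm(
  motion=[
    [[1,-0.014,0.2,0,0,0,-0.04],[1,-0.014,0.261,0,0,0,-0.08],[1,-0.014,0.261,-0.3,0,0,-0.109],[1,-0.014,0.261,-0.6,0,0,-0.109],[1,-0.014,0.261,-0.68,0,0,-0.109],[1,-0.014,0.261,-0.68,0,0,-0.109]],
  ],
)

```text
time: 11.9
eef_pos: [0.5201, 0.0638, 0.195]
ee_rot: [0.677, -0.206, 0.204, -0.676]
force: [0.1, 0.1, -0.0]
width: 0.001
```

Emit:
step_arm(
  motion=[
    [[1,0.04,0.05,0,0,0,0],[1,0.069,0.104,0,0,0,0],[1,0.103,0.131,0,0,0,0.008],[1,0.137,0.159,0,0,0,0.016],[1,0.17,0.188,0,0,0,0.024],[1,0.202,0.217,0,0,0,0.032],[1,0.232,0.248,0,0,0,0.04],[1,0.263,0.279,0,0,0,0.048],[1,0.292,0.311,0,0,0,0.056],[1,0.322,0.343,0,0,0,0.064],[1,0.344,0.37,0,0,0,0.07],[1,0.36,0.39,0,0,0,0.075]],
  ],
)

```text
time: 13.1
eef_pos: [0.5573, 0.103, 0.1962]
ee_rot: [0.696, -0.124, 0.124, -0.696]
force: [-1.3, -0.4, 1.5]
width: 0.0
```

```bash
cat >> h.py <<'E'
def push(o=.0195):
    s,M=jaw();e=s["eef_pos"][:2];v=e-H0
    r0,_,n0=pose(0,np.zeros(2));t=r0+o*n0
    th=np.arctan2(t[1],t[0])-np.arctan2(v[1],v[0]);n=pose(th,H0)[2]
    print("t",round(s["time"],2),s["eef_pos"].round(4),"th",th.round(4),"r",np.hypot(*v).round(4),np.hypot(*t).round(4),"f",s["force"].round(1),"fn",(s["force"][:2]@n).round(2),"m",s["moment"].round(2),"jaw",np.degrees(np.arctan2(M[1,2],M[0,2])).round(2))
    for x in np.arange(np.floor(th*100)/100-.01,-.07,-.01)[:14]:
        p,d,n=pose(x,H0);print(round(x,3),((p+n*o-e)*10).round(4),round((th-x)/np.pi,4))
E
python3 - <<'E'
from h import *
push()
a=camera("scene")["img"][80:250,220:410];cv2.imwrite("pics/c4.png",cv2.resize(a,None,fx=3,fy=3))
E
```

```text
t 13.1 [0.5573 0.103  0.1962] th 0.2142 r 0.174 0.1741 f [-1.3 -0.4  1.5] fn 0.8 m [-0.14  0.13 -0.05] jaw 69.85
0.2 [0.0159 0.019 ] 0.0045
0.19 [0.0265 0.0328] 0.0077
0.18 [0.037  0.0466] 0.0109
0.17 [0.0474 0.0606] 0.0141
0.16 [0.0576 0.0747] 0.0173
0.15 [0.0677 0.0889] 0.0204
0.14 [0.0777 0.1032] 0.0236
0.13 [0.0875 0.1176] 0.0268
0.12 [0.0971 0.1321] 0.03
0.11 [0.1066 0.1466] 0.0332
0.1 [0.116  0.1613] 0.0364
0.09 [0.1252 0.1761] 0.0395
0.08 [0.1343 0.1909] 0.0427
0.07 [0.1432 0.2059] 0.0459
```

View pics/c4.png

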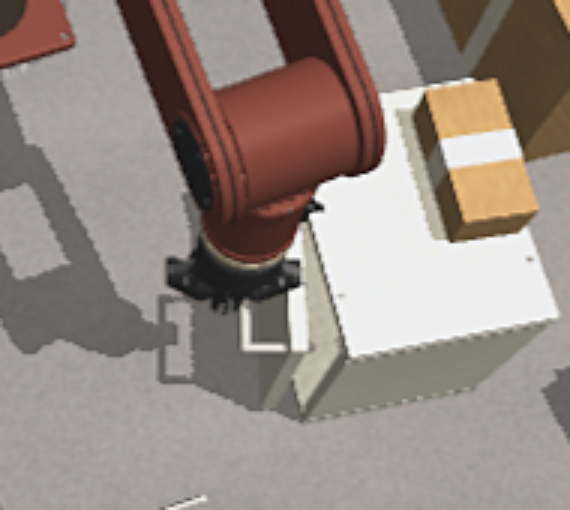

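The shut fingers sit just outside the bar (crop around (225,300)) and the door follows. I'll continue more slowly.

Emit:
step_arm(
  motion=[
    [[1,0.0265,0.033,0,0,0,0.0077],[1,0.047,0.061,0,0,0,0.014],[1,0.0625,0.082,0,0,0,0.019],[1,0.0727,0.096,0,0,0,0.022],[1,0.0777,0.103,0,0,0,0.0236]],
  ],
)

```text
time: 13.65
eef_pos: [0.565, 0.1132, 0.1963]
ee_rot: [-0.7, 0.098, -0.098, 0.7]
force: [-0.7, -0.1, 0.1]
width: 0.0
```

Emit:
step_arm(
  motion=[
    [[1,0.005,0.0072,0,0,0,0.0016],[1,0.01,0.0145,0,0,0,0.0032]],
  ],
)

```text
time: 13.85
eef_pos: [0.5659, 0.1145, 0.1963]
ee_rot: [0.701, -0.095, 0.095, -0.701]
force: [-0.2, 0.6, -1.0]
width: -0.0
```

```bash
python3 - <<'E'
from h import *
push()
E
```

```text
t 13.85 [0.5659 0.1145 0.1963] th 0.1319 r 0.1741 0.1741 f [-0.2  0.6 -1. ] fn -0.55 m [-0.02  0.05 -0.03] jaw 74.6
0.12 [0.011  0.0175] 0.0038
0.11 [0.0205 0.0321] 0.007
0.1 [0.0298 0.0468] 0.0101
0.09 [0.0391 0.0615] 0.0133
0.08 [0.0481 0.0764] 0.0165
0.07 [0.057  0.0913] 0.0197
0.06 [0.0658 0.1064] 0.0229
0.05 [0.0744 0.1215] 0.0261
0.04 [0.0829 0.1367] 0.0292
0.03 [0.0912 0.152 ] 0.0324
0.02 [0.0994 0.1674] 0.0356
0.01 [0.1074 0.1828] 0.0388
0.0 [0.1152 0.1984] 0.042
-0.01 [0.1229 0.214 ] 0.0452
```

Emit:
step_arm(
  motion=[
    [[1,0.0048,0.0073,0,0,0,0.0016],[1,0.0072,0.011,0,0,0,0.0024]],
  ],
)

```text
time: 14.05
eef_pos: [0.5667, 0.1156, 0.1963]
ee_rot: [0.701, -0.092, 0.092, -0.701]
force: [-0.9, 0.2, -0.8]
width: 0.001
```

Emit:
step_arm(
  motion=[
    [[1,0.0025,0.0037,0,0,0,0.0008],[1,0.0048,0.0073,0,0,0,0.0016]],
  ],
)

```text
time: 14.25
eef_pos: [0.5672, 0.1163, 0.1963]
ee_rot: [-0.701, 0.09, -0.09, 0.701]
force: [-0.3, -0.1, 0.0]
width: -0.002
```

Emit:
step_arm(
  motion=[
    [[1,0.0025,0.0037,0,0,0,0.0008],[1,0.0048,0.0073,0,0,0,0.0016]],
  ],
)

```text
time: 14.45
eef_pos: [0.5676, 0.1171, 0.1963]
ee_rot: [0.702, -0.089, 0.089, -0.702]
force: [0.0, -0.0, -0.9]
width: -0.0
```

```bash
python3 - <<'E'
from h import *
push()
E
```

```text
t 14.45 [0.5676 0.1171 0.1963] th 0.114 r 0.1741 0.1741 f [ 0.  -0.  -0.9] fn 0.04 m [-0.05  0.09  0.  ] jaw 75.6
0.1 [0.0127 0.0207] 0.0044
0.09 [0.022  0.0354] 0.0076
0.08 [0.031  0.0503] 0.0108
0.07 [0.04   0.0653] 0.014
0.06 [0.0487 0.0803] 0.0172
0.05 [0.0573 0.0954] 0.0204
0.04 [0.0658 0.1106] 0.0235
0.03 [0.0741 0.1259] 0.0267
0.02 [0.0823 0.1413] 0.0299
0.01 [0.0903 0.1568] 0.0331
0.0 [0.0982 0.1723] 0.0363
-0.01 [0.1059 0.1879] 0.0395
-0.02 [0.1134 0.2036] 0.0426
-0.03 [0.1208 0.2194] 0.0458
```

Emit:
step_arm(
  motion=[
    [[1,0.0025,0.0037,0,0,0,0.0008],[1,0.0048,0.0073,0,0,0,0.0016]],
  ],
)

```text
time: 14.65
eef_pos: [0.5681, 0.1178, 0.1963]
ee_rot: [0.702, -0.087, 0.087, -0.702]
force: [-1.0, -0.4, 1.0]
width: 0.004
```

Emit:
step_arm(
  motion=[
    [[1,0.0025,0.0037,0,0,0,0.0008],[1,0.0048,0.0073,0,0,0,0.0016]],
  ],
)

```text
time: 14.85
eef_pos: [0.5686, 0.1186, 0.1963]
ee_rot: [-0.702, 0.085, -0.085, 0.702]
force: [0.0, 0.8, -0.1]
width: 0.005
```

```bash
cat >> h.py <<'E'
def dang():
    P,ok,img=cloud("scene");L=local(P);out=[]
    for lo in(-.11,-.1,-.09,-.08):
        m=ok&(L[...,1]>lo)&(L[...,1]<lo+.01)&(L[...,2]>.221)&(L[...,2]<.234)&(L[...,0]<-.07)&(L[...,0]>-.2)
        q=np.sort(L[m][:,0]);out.append((len(q),np.percentile(q,[5,50,95]).round(4).tolist() if len(q)>4 else None))
    print(out)
E
python3 - <<'E'
from h import *
push();dang()
E
```

```text
t 14.85 [0.5686 0.1186 0.1963] th 0.1038 r 0.1742 0.1741 f [ 0.   0.8 -0.1] fn -0.81 m [-0.05  0.08 -0.02] jaw 76.18
0.09 [0.0122 0.0208] 0.0044
0.08 [0.0212 0.0356] 0.0076
0.07 [0.0301 0.0506] 0.0108
0.06 [0.0389 0.0656] 0.0139
0.05 [0.0475 0.0807] 0.0171
0.04 [0.056  0.0959] 0.0203
0.03 [0.0643 0.1112] 0.0235
0.02 [0.0725 0.1266] 0.0267
0.01 [0.0805 0.1421] 0.0299
0.0 [0.0884 0.1576] 0.033
-0.01 [0.096  0.1732] 0.0362
-0.02 [0.1036 0.1889] 0.0394
-0.03 [0.111  0.2047] 0.0426
-0.04 [0.1182 0.2205] 0.0458
[(23, [-0.1225, -0.1156, -0.1072]), (22, [-0.1219, -0.1157, -0.1067]), (21, [-0.1205, -0.1131, -0.1056]), (21, [-0.12, -0.1121, -0.1048])]
```

The door is now about 2 mm further shut than where it stopped before, at near-zero force. So the earlier contact was probably the gripper on the cupboard. Continuing.

Emit:
step_arm(
  motion=[
    [[1,0.0025,0.0039,0,0,0,0.0008],[1,0.0046,0.0075,0,0,0,0.0016]],
  ],
)

```text
time: 15.1
eef_pos: [0.5691, 0.1193, 0.1963]
ee_rot: [-0.702, 0.083, -0.083, 0.702]
force: [-0.5, -0.4, -0.9]
width: -0.002
```

Emit:
step_arm(
  motion=[
    [[1,0.0025,0.0039,0,0,0,0.0008],[1,0.0046,0.0075,0,0,0,0.0016]],
  ],
)

```text
time: 15.3
eef_pos: [0.5695, 0.1201, 0.1963]
ee_rot: [0.702, -0.082, 0.082, -0.702]
force: [-0.8, -0.8, -0.7]
width: -0.002
```

Emit:
step_arm(
  motion=[
    [[1,0.0025,0.0039,0,0,0,0.0008],[1,0.0046,0.0075,0,0,0,0.0016]],
  ],
)

```text
time: 15.5
eef_pos: [0.57, 0.1208, 0.1963]
ee_rot: [-0.703, 0.08, -0.08, 0.703]
force: [-0.1, 0.3, -1.1]
width: 0.007
```

Emit:
step_arm(
  motion=[
    [[1,0.0025,0.0039,0,0,0,0.0008],[1,0.0046,0.0075,0,0,0,0.0016]],
  ],
)

```text
time: 15.7
eef_pos: [0.5705, 0.1216, 0.1963]
ee_rot: [0.703, -0.078, 0.078, -0.703]
force: [-1.6, 0.6, 0.1]
width: 0.001
```

Emit:
step_arm(
  motion=[
    [[1,0.0023,0.0039,0,0,0,0.0008],[1,0.0045,0.0075,0,0,0,0.0016]],
  ],
)

```text
time: 15.9
eef_pos: [0.5709, 0.1223, 0.1963]
ee_rot: [-0.703, 0.076, -0.076, 0.703]
force: [-1.1, -0.1, -0.9]
width: 0.004
```

Emit:
step_arm(
  motion=[
    [[1,0.0023,0.0039,0,0,0,0.0008],[1,0.0045,0.0075,0,0,0,0.0016]],
  ],
)

```text
time: 16.1
eef_pos: [0.5714, 0.1231, 0.1963]
ee_rot: [-0.703, 0.074, -0.074, 0.703]
force: [-0.9, -0.1, 0.2]
width: 0.004
```

```bash
python3 - <<'E'
from h import *
push();dang()
E
```

```text
t 16.1 [0.5714 0.1231 0.1963] th 0.0736 r 0.1741 0.1741 f [-0.9 -0.1  0.2] fn 0.29 m [-0.04  0.11  0.06] jaw 77.91
0.06 [0.0115 0.0208] 0.0043
0.05 [0.0202 0.0359] 0.0075
0.04 [0.0286 0.0511] 0.0107
0.03 [0.0369 0.0664] 0.0139
0.02 [0.0451 0.0818] 0.0171
0.01 [0.0531 0.0972] 0.0203
-0.0 [0.061  0.1128] 0.0234
-0.01 [0.0687 0.1284] 0.0266
-0.02 [0.0762 0.1441] 0.0298
-0.03 [0.0836 0.1598] 0.033
-0.04 [0.0908 0.1757] 0.0362
-0.05 [0.0979 0.1916] 0.0394
-0.06 [0.1048 0.2075] 0.0425
[(23, [-0.1158, -0.1091, -0.1009]), (21, [-0.1155, -0.1086, -0.1023]), (19, [-0.1146, -0.1089, -0.1015]), (19, [-0.1137, -0.108, -0.0999])]
```

Emit:
step_arm(
  motion=[
    [[1,0.0022,0.0038,0,0,0,0.0008],[1,0.0043,0.0075,0,0,0,0.0016]],
  ],
)

```text
time: 16.35
eef_pos: [0.5718, 0.1238, 0.1963]
ee_rot: [0.703, -0.073, 0.073, -0.703]
force: [-0.6, -0.1, 0.3]
width: -0.002
```

Emit:
step_arm(
  motion=[
    [[1,0.0022,0.0038,0,0,0,0.0008],[1,0.0043,0.0075,0,0,0,0.0016]],
  ],
)

```text
time: 16.55
eef_pos: [0.5722, 0.1246, 0.1963]
ee_rot: [0.704, -0.071, 0.071, -0.704]
force: [0.3, -0.3, 0.3]
width: 0.001
```

Emit:
step_arm(
  motion=[
    [[1,0.0022,0.0038,0,0,0,0.0008],[1,0.0043,0.0076,0,0,0,0.0016]],
  ],
)

```text
time: 16.75
eef_pos: [0.5726, 0.1252, 0.1963]
ee_rot: [0.704, -0.069, 0.069, -0.704]
force: [-1.8, -2.0, 0.9]
width: 0.003
```

Emit:
step_arm(
  motion=[
    [[1,0.0022,0.0038,0,0,0,0.0008],[1,0.0043,0.0076,0,0,0,0.0016]],
  ],
)

```text
time: 16.95
eef_pos: [0.5728, 0.1255, 0.1963]
ee_rot: [0.704, -0.068, 0.067, -0.703]
force: [-1.6, -4.4, 1.2]
width: -0.001
```

Emit:
step_arm(
  motion=[
    [[1,0.001,0.0019,0,0,0,0.0004],[1,0.002,0.0036,0,0,0,0.0008]],
  ],
)

```text
time: 17.15
eef_pos: [0.5729, 0.1257, 0.1962]
ee_rot: [0.704, -0.067, 0.066, -0.703]
force: [-3.1, -4.7, 2.8]
width: 0.001
```

```bash
python3 - <<'E'
from h import *
push()
E
```

```text
t 17.15 [0.5729 0.1257 0.1962] th 0.0563 r 0.1742 0.1741 f [-3.1 -4.7  2.8] fn 5.23 m [-0.76  0.49  0.04] jaw 79.19
0.04 [0.0132 0.0251] 0.0052
0.03 [0.0215 0.0404] 0.0084
0.02 [0.0297 0.0558] 0.0115
0.01 [0.0377 0.0712] 0.0147
-0.0 [0.0455 0.0868] 0.0179
-0.01 [0.0532 0.1024] 0.0211
-0.02 [0.0608 0.1181] 0.0243
-0.03 [0.0682 0.1338] 0.0275
-0.04 [0.0754 0.1497] 0.0306
-0.05 [0.0825 0.1656] 0.0338
-0.06 [0.0894 0.1816] 0.037
-0.07 [0.0961 0.1976] 0.0402
```

Emit:
step_arm(
  motion=[
    [[1,0.0004,0.0018,0,0,0,0.0004],[1,0.0008,0.0036,0,0,0,0.0008]],
  ],
)

```text
time: 17.35
eef_pos: [0.573, 0.1258, 0.1962]
ee_rot: [0.705, -0.066, 0.065, -0.703]
force: [-2.3, -4.5, 2.9]
width: -0.0
```

Emit:
step_arm(
  motion=[
    [[1,0.0004,0.0018,0,0,0,0.0004]],
  ],
)

```text
time: 17.45
eef_pos: [0.5731, 0.126, 0.1963]
ee_rot: [0.705, -0.066, 0.065, -0.703]
force: [-2.9, -5.7, 1.8]
width: -0.005
```

Emit:
step_arm(
  motion=[
    [[1,0.0004,0.0018,0,0,0,0.0003],[1,0.0007,0.003,0,0,0,0.0005]],
  ],
)

```text
time: 17.65
eef_pos: [0.5732, 0.1262, 0.1963]
ee_rot: [0.705, -0.065, 0.065, -0.703]
force: [-2.9, -5.9, 1.9]
width: 0.002
```

Emit:
step_arm(
  motion=[
    [[1,0.0004,0.0018,0,0,0,0.0003]],
  ],
)

```text
time: 17.75
eef_pos: [0.5733, 0.1264, 0.1963]
ee_rot: [0.705, -0.065, 0.064, -0.703]
force: [-3.3, -6.8, 1.4]
width: 0.0
```

Emit:
step_arm(
  motion=[
    [[1,0.0003,0.0015,0,0,0,0.0003],[1,0.0006,0.003,0,0,0,0.0005]],
  ],
)

```text
time: 17.95
eef_pos: [0.5734, 0.1266, 0.1963]
ee_rot: [0.705, -0.064, 0.064, -0.704]
force: [-2.7, -6.1, 1.7]
width: 0.002
```

Emit:
step_arm(
  motion=[
    [[1,0.0002,0.0012,0,0,0,0.0002]],
  ],
)

```text
time: 18.05
eef_pos: [0.5735, 0.1268, 0.1963]
ee_rot: [0.705, -0.064, 0.064, -0.704]
force: [-2.6, -5.5, 0.7]
width: -0.0
```

Emit:
step_arm(
  motion=[
    [[1,0.0005,0.002,0,0,0,0.0004],[1,0.0009,0.004,0,0,0,0.0008]],
  ],
)

```text
time: 18.25
eef_pos: [0.5736, 0.1271, 0.1963]
ee_rot: [0.705, -0.063, 0.063, -0.704]
force: [-2.4, -6.3, -0.2]
width: 0.004
```

Emit:
step_arm(
  motion=[
    [[1,0.0005,0.002,0,0,0,0.0004]],
  ],
)

```text
time: 18.35
eef_pos: [0.5738, 0.1274, 0.1963]
ee_rot: [0.705, -0.062, 0.062, -0.704]
force: [-0.7, -5.7, 0.1]
width: -0.002
```

Emit:
step_arm(
  motion=[
    [[1,0.0006,0.002,0,0,0,0.0004],[1,0.0012,0.004,0,0,0,0.0008]],
  ],
)

```text
time: 18.55
eef_pos: [0.574, 0.1278, 0.1963]
ee_rot: [0.705, -0.061, 0.062, -0.704]
force: [-0.4, -5.6, 0.4]
width: 0.002
```

Emit:
step_arm(
  motion=[
    [[1,0.0006,0.002,0,0,0,0.0004]],
  ],
)

```text
time: 18.65
eef_pos: [0.5741, 0.1281, 0.1963]
ee_rot: [0.705, -0.061, 0.061, -0.704]
force: [-0.3, -4.9, -0.4]
width: -0.004
```

Emit:
step_arm(
  motion=[
    [[1,0.0006,0.002,0,0,0,0.0004],[1,0.0012,0.004,0,0,0,0.0008]],
  ],
)

```text
time: 18.85
eef_pos: [0.5744, 0.1288, 0.1964]
ee_rot: [0.705, -0.06, 0.061, -0.704]
force: [1.6, -4.5, 0.1]
width: 0.004
```

Emit:
step_arm(
  motion=[
    [[1,0.0006,0.002,0,0,0,0.0004]],
  ],
)

```text
time: 18.95
eef_pos: [0.5746, 0.1292, 0.1963]
ee_rot: [0.705, -0.059, 0.06, -0.704]
force: [2.0, -5.1, -1.0]
width: -0.002
```

Emit:
step_arm(
  motion=[
    [[1,0.0007,0.0015,0,0,0,0.0003]],
  ],
)

```text
time: 19.05
eef_pos: [0.5745, 0.1297, 0.1964]
ee_rot: [-0.705, 0.059, -0.06, 0.705]
force: [2.0, -3.2, -0.9]
width: -0.001
```

Emit:
step_arm(
  motion=[
    [[1,0.0007,0.0015,0,0,0,0.0003]],
  ],
)

```text
time: 19.15
eef_pos: [0.5744, 0.1303, 0.1964]
ee_rot: [-0.704, 0.059, -0.059, 0.705]
force: [0.6, -2.7, -0.7]
width: 0.001
```

```bash
python3 - <<'E'
from h import *
push()
E
```

```text
t 19.15 [0.5744 0.1303 0.1964] th 0.029 r 0.1732 0.1741 f [ 0.6 -2.7 -0.7] fn 2.6 m [-0.38 -0.14 -0.01] jaw 80.44
0.01 [0.0228 0.0253] 0.006
0.0 [0.0307 0.0408] 0.0092
-0.01 [0.0384 0.0565] 0.0124
-0.02 [0.0459 0.0722] 0.0156
-0.03 [0.0533 0.0879] 0.0188
-0.04 [0.0605 0.1038] 0.022
-0.05 [0.0676 0.1197] 0.0251
-0.06 [0.0745 0.1356] 0.0283
```

Emit:
step_arm(
  motion=[
    [[1,0.0004,0.0012,0,0,0,0.0002]],
  ],
)

```text
time: 19.25
eef_pos: [0.5743, 0.1306, 0.1964]
ee_rot: [-0.704, 0.059, -0.059, 0.705]
force: [0.1, -1.7, 0.5]
width: -0.0
```

Emit:
step_arm(
  motion=[
    [[1,0,0,0,0,0,0]],
  ],
)

```text
time: 19.35
eef_pos: [0.5741, 0.1307, 0.1964]
ee_rot: [-0.704, 0.059, -0.059, 0.705]
force: [-0.7, -1.0, -0.1]
width: 0.001
```

```bash
python3 - <<'E'
from h import *
push();dang()
E
```

```text
t 19.35 [0.5741 0.1307 0.1964] th 0.0277 r 0.1728 0.1741 f [-0.7 -1.  -0.1] fn 1.09 m [-0.15 -0.07 -0.02] jaw 80.49
0.01 [0.0253 0.0213] 0.0056
0.0 [0.0332 0.0369] 0.0088
-0.01 [0.0409 0.0525] 0.012
-0.02 [0.0484 0.0682] 0.0152
-0.03 [0.0558 0.0839] 0.0184
-0.04 [0.063  0.0998] 0.0215
-0.05 [0.0701 0.1157] 0.0247
-0.06 [0.077  0.1317] 0.0279
[(12, [-0.1057, -0.103, -0.0982]), (11, [-0.1056, -0.1033, -0.0985]), (10, [-0.1052, -0.1032, -0.0994]), (11, [-0.1048, -0.1026, -0.0995])]
```

Emit:
step_arm(
  motion=[
    [[1,0.0003,0.002,0,0,0,0.0003]],
  ],
)

```text
time: 19.5
eef_pos: [0.5741, 0.1307, 0.1964]
ee_rot: [-0.705, 0.058, -0.058, 0.705]
force: [-0.0, -0.4, -0.5]
width: -0.004
```

Emit:
step_arm(
  motion=[
    [[1,0.0003,0.002,0,0,0,0.0003]],
  ],
)

```text
time: 19.6
eef_pos: [0.5741, 0.1307, 0.1963]
ee_rot: [-0.705, 0.058, -0.058, 0.705]
force: [0.1, -1.4, 1.0]
width: -0.004
```

```bash
python3 - <<'E'
from h import *
push();dang()
E
```

```text
t 19.6 [0.5741 0.1307 0.1963] th 0.0273 r 0.1728 0.1741 f [ 0.1 -1.4  1. ] fn 1.41 m [-0.15 -0.05 -0.03] jaw 80.59
0.01 [0.0253 0.0206] 0.0055
0.0 [0.0332 0.0362] 0.0087
-0.01 [0.0409 0.0518] 0.0119
-0.02 [0.0484 0.0675] 0.0151
-0.03 [0.0558 0.0832] 0.0182
-0.04 [0.063  0.0991] 0.0214
-0.05 [0.0701 0.115 ] 0.0246
-0.06 [0.077 0.131] 0.0278
[(12, [-0.1064, -0.1034, -0.0998]), (11, [-0.1061, -0.1031, -0.099]), (10, [-0.1054, -0.1031, -0.0994]), (10, [-0.105, -0.1035, -0.0997])]
```

Commanded y is 0.1305 and actual is 0.1307, so the lag and the force are gone and the door has probably snapped away from the fingers. I'll withdraw and look.

Emit:
step_arm(
  motion=[
    [[1,-0.02,-0.08,0,0,0,0],[1,-0.06,-0.25,0,0,0,0],[1,-0.1,-0.5,0.1,0,0,0],[1,-0.15,-0.8,0.4,0,0,0],[1,-0.2,-1,0.8,0,0,0],[1,-0.2,-1,1,0,0,0]],
  ],
)

```text
time: 20.25
eef_pos: [0.5545, 0.0268, 0.2999]
ee_rot: [0.705, -0.058, 0.061, -0.704]
force: [0.2, 0.5, 0.9]
width: -0.002
```

Emit:
step_arm(
  motion=[
    [[0.34,-0.3,-0.5,0,0,0,0],[0.34,-0.6,-1,0,0,0,0],[0.34,-0.6,-1,0,0,0,0],[0.34,-0.6,-1,0,0,0,0],[0.34,-0.6,-1,0,0,0,0],[0.34,-0.6,-1,0,0,0,0],[0.34,-0.6,-1,0,0,0,0],[0.34,-0.6,-1,0,0,0,0]],
  ],
)

```text
time: 21.05
eef_pos: [0.4945, -0.0688, 0.2961]
ee_rot: [-0.705, 0.058, -0.057, 0.705]
force: [0.5, 1.1, -0.1]
width: 0.331
```

```bash
python3 - <<'E'
from h import *
push.__call__
s=readout.state();print(s["time"],s["eef_pos"],s["width"])
A=[]
for c in("scene","top"):
    P,ok,img=cloud(c);L=local(P);A.append(img)
    h=pinpoint(c,"handle")[:1]
    for d in h:
        v=d["xyz"][:2]-H0;print(c,d["xyz"],d["conf"],"th",-np.arctan2(v[1],v[0])+(YAW-np.pi/2)-np.arctan2(.036,.165))
    m=ok&(L[...,2]>.208)&(L[...,2]<.222)&(L[...,0]<-.125)&(L[...,0]>-.17)&(L[...,1]<.02)&(L[...,1]>-.13)
    q=L[m];l=cv2.fitLine(q[:,:2][q[:,0]<-.13].astype(np.float32),cv2.DIST_HUBER,0,1e-4,1e-4).ravel()
    q=q[q[:,0]<np.percentile(q[:,0],2)+.012]
    l=cv2.fitLine(q[:,:2].astype(np.float32),cv2.DIST_HUBER,0,1e-4,1e-4).ravel()
    print("bar",len(q),q.mean(0).round(4),"angle",np.arctan(l[0]/l[1]))
a=A[0][80:250,240:410];b=A[1][120:260,90:230]
cv2.imwrite("pics/c5.png",np.hstack([cv2.resize(x,(390,390)) for x in(a,b)]))
E
```

```text
21.05 [ 0.49453398 -0.06877767  0.29609238] 0.331011557052454
scene [0.5737, 0.1511, 0.2143] 0.72 th 0.02824562046461243
bar 132 [-0.1448 -0.0502  0.2162] angle 0.018063977
top [0.581, 0.1475, 0.2087] 0.78 th 0.03186495807852818
bar 140 [-0.1428 -0.0544  0.216 ] angle 0.012781576
```

View pics/c5.png

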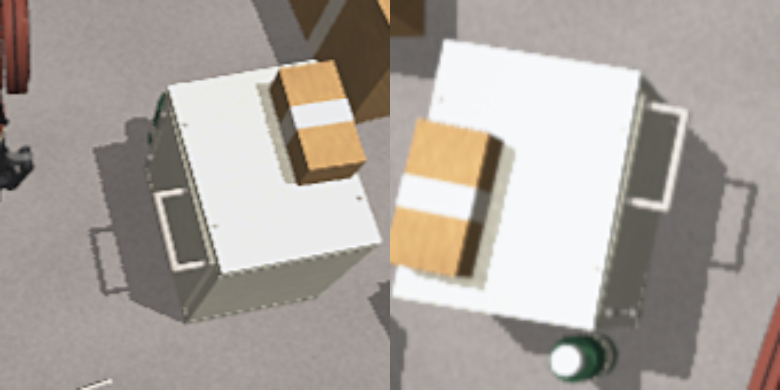

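The door stays shut on its own with the robot clear (crop: handle at (175,230) and (665,160), door inset). Now I'll hook the bar with one finger behind it, keeping the tool centre about 9 mm outside the bar so the linkage clears the cupboard edge.

Emit:
step_arm(
  motion=[
    [[0.16,0.2,0.45,0,0,0,0],[0.16,0.4,0.9,0,0,0,0],[0.16,0.41,1,0,0,0,0],[0.16,0.41,1,0,0,0,0]],
  ],
)

```text
time: 21.65
eef_pos: [0.5354, 0.0322, 0.296]
ee_rot: [-0.705, 0.057, -0.057, 0.705]
force: [-0.3, -0.3, -0.1]
width: 0.419
```

Emit:
step_arm(
  motion=[
    [[0.16,0.2,0.5,0,0,0,0],[0.16,0.4,1,0,0,0,0],[0.16,0.406,1,0,0,0,0],[0.16,0.406,1,0,0,0,0]],
  ],
)

```text
time: 22.05
eef_pos: [0.5759, 0.1306, 0.2959]
ee_rot: [0.705, -0.058, 0.057, -0.704]
force: [0.0, -0.3, -0.0]
width: 0.418
```

```bash
python3 - <<'E'
from h import *
s,M=jaw();print(s["time"],s["eef_pos"],s["width"],"need",([.5761,.1395]-s["eef_pos"][:2])*10,np.degrees(np.arctan2(M[1,2],M[0,2])))
E
```

```text
22.05 [0.57590568 0.13058386 0.29586648] 0.4183986351483817 need [0.00194317 0.08916142] 80.67004554947815
```

Emit:
step_arm(
  motion=[
    [[0.16,0,0.085,-0.1,0,0,0],[0.16,0,0.085,-0.5,0,0,0],[0.16,0,0.085,-0.7,0,0,0],[0.16,0,0.085,-0.72,0,0,0],[0.16,0,0.085,-0.78,0,0,0],[0.16,0,0.085,-0.82,0,0,0],[0.16,0,0.085,-0.86,0,0,0],[0.16,0,0.085,-0.86,0,0,0]],
  ],
)

```text
time: 22.85
eef_pos: [0.576, 0.1389, 0.2106]
ee_rot: [-0.705, 0.058, -0.058, 0.705]
force: [-0.4, 0.0, -0.5]
width: 0.42
```

```bash
python3 - <<'E'
from h import *
s,M=jaw();print(s["time"],s["eef_pos"],s["force"],s["moment"],s["width"])
a=camera("scene")["img"][100:230,260:390];cv2.imwrite("pics/c6.png",cv2.resize(a,None,fx=4,fy=4,interpolation=cv2.INTER_CUBIC))
E
```

```text
22.85 [0.57604896 0.13887854 0.21058115] [-0.37341851  0.03815299 -0.53891422] [0.01787081 0.04069688 0.03319997] 0.41954907199922964
```

View pics/c6.png

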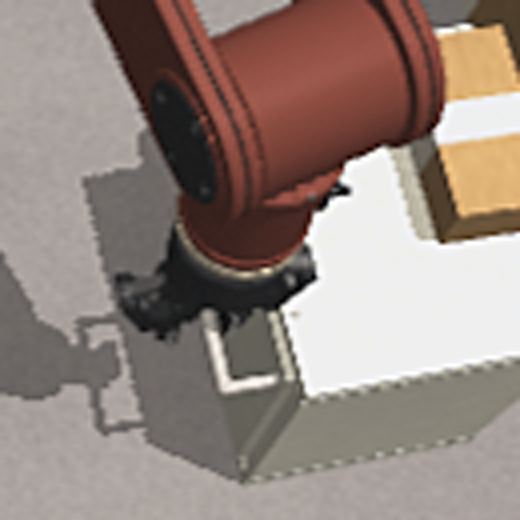

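No contact so far; the bar at (215,340) lies between the fingers. I'll lower the rest of the way, watching the force.

Emit:
step_arm(
  motion=[
    [[0.16,0,0,-0.04,0,0,0],[0.16,0,0,-0.08,0,0,0],[0.16,0,0,-0.08,0,0,0]],
  ],
)

```text
time: 23.2
eef_pos: [0.5754, 0.139, 0.2014]
ee_rot: [0.705, -0.058, 0.058, -0.705]
force: [-0.4, -0.3, -0.3]
width: 0.418
```

Emit:
step_arm(
  motion=[
    [[0.16,0,0,-0.03,0,0,0],[0.16,0,0,-0.06,0,0,0],[0.16,0,0,-0.06,0,0,0]],
  ],
)

```text
time: 23.5
eef_pos: [0.5756, 0.1389, 0.1956]
ee_rot: [0.705, -0.058, 0.058, -0.705]
force: [0.0, 0.2, 0.5]
width: 0.416
```

```bash
python3 - <<'E'
from h import *
s,M=jaw();e=s["eef_pos"][:2];print(s["time"],s["eef_pos"],s["force"],s["moment"])
j=np.degrees(np.arctan2(M[1,2],M[0,2]))
# tool centre 13mm outside bar when pulling
for t in (.02,.04,.06,.08,.1,.15,.2,.3,.4,.5,.6,.7,.8,.9,1.0,1.1,1.2,1.25,1.3):
    p,d,n=pose(t,H0);print(t,((p+n*.013-e)*10).round(3),((82.06-np.degrees(t)-j)/180).round(4),(p+n*.013).round(3))
E
```

```text
23.5 [0.57555027 0.13893688 0.19559971] [0.00564724 0.21295406 0.49902226] [-0.03243219 -0.02000589  0.06392634]
0.02 [ 0.013 -0.013] 0.0019 [0.577 0.138]
0.04 [-0.002 -0.044] -0.0045 [0.575 0.135]
0.06 [-0.018 -0.074] -0.0109 [0.574 0.132]
0.08 [-0.034 -0.105] -0.0172 [0.572 0.128]
0.1 [-0.051 -0.134] -0.0236 [0.57  0.125]
0.15 [-0.096 -0.208] -0.0395 [0.566 0.118]
0.2 [-0.145 -0.279] -0.0554 [0.561 0.111]
0.3 [-0.253 -0.413] -0.0873 [0.55  0.098]
0.4 [-0.373 -0.535] -0.1191 [0.538 0.085]
0.5 [-0.506 -0.645] -0.1509 [0.525 0.074]
0.6 [-0.648 -0.742] -0.1828 [0.511 0.065]
0.7 [-0.8   -0.823] -0.2146 [0.496 0.057]
0.8 [-0.959 -0.889] -0.2464 [0.48 0.05]
0.9 [-1.123 -0.939] -0.2782 [0.463 0.045]
1.0 [-1.292 -0.972] -0.3101 [0.446 0.042]
1.1 [-1.464 -0.988] -0.3419 [0.429 0.04 ]
1.2 [-1.636 -0.987] -0.3737 [0.412 0.04 ]
1.25 [-1.721 -0.98 ] -0.3897 [0.403 0.041]
1.3 [-1.807 -0.969] -0.4056 [0.395 0.042]
```

Emit:
step_arm(
  motion=[
    [[0.16,0,-0.012,0,0,0,0],[0.16,-0.001,-0.024,0,0,0,-0.001],[0.16,-0.002,-0.034,0,0,0,-0.002],[0.16,-0.002,-0.044,0,0,0,-0.003]],
  ],
)

```text
time: 23.9
eef_pos: [0.5757, 0.1344, 0.1964]
ee_rot: [0.704, -0.061, 0.062, -0.704]
force: [-2.6, -4.5, -0.1]
width: 0.417
```

Emit:
step_arm(
  motion=[
    [[0.16,-0.003,-0.006,0,0,0,-0.001],[0.16,-0.006,-0.012,0,0,0,-0.002]],
  ],
)

```text
time: 24.1
eef_pos: [0.5751, 0.1333, 0.1963]
ee_rot: [-0.704, 0.064, -0.064, 0.704]
force: [-0.6, 0.8, 0.0]
width: 0.414
```

Emit:
step_arm(
  motion=[
    [[0.16,-0.003,-0.006,0,0,0,-0.001],[0.16,-0.006,-0.012,0,0,0,-0.002]],
  ],
)

```text
time: 24.3
eef_pos: [0.5745, 0.1322, 0.1963]
ee_rot: [-0.704, 0.066, -0.066, 0.704]
force: [0.3, 0.5, -0.5]
width: 0.419
```

```bash
python3 - <<'E'
from h import *
s,M=jaw();print(s["time"],s["eef_pos"],s["force"],s["moment"])
dang()
print([(d["xyz"],d["conf"]) for d in pinpoint("scene","handle")[:2]])
E
```

```text
24.3 [0.57447101 0.13217475 0.19633575] [ 0.31579794  0.53119488 -0.51478751] [0.04377594 0.01148061 0.01725374]
[(19, [-0.1375, -0.1304, -0.1243]), (18, [-0.1384, -0.1302, -0.1228]), (20, [-0.1338, -0.1258, -0.1191]), (22, [-0.133, -0.1261, -0.118])]
[([0.5634, 0.1291, 0.2137], 0.64)]
```

The door has popped out of the catch (about 0.17 rad). The brief 4.5 N was the bar touching the outer finger. Now I'll swing it open along its arc.

Emit:
step_arm(
  motion=[
    [[0.16,-0.04,-0.066,0,0,0,-0.0166],[0.16,-0.085,-0.14,0,0,0,-0.0325],[0.16,-0.134,-0.211,0,0,0,-0.0484],[0.16,-0.187,-0.279,0,0,0,-0.0644],[0.16,-0.242,-0.345,0,0,0,-0.0803],[0.16,-0.301,-0.407,0,0,0,-0.096],[0.16,-0.362,-0.467,0,0,0,-0.112],[0.16,-0.428,-0.523,0,0,0,-0.128],[0.16,-0.495,-0.577,0,0,0,-0.144],[0.16,-0.566,-0.627,0,0,0,-0.16],[0.16,-0.637,-0.674,0,0,0,-0.176],[0.16,-0.713,-0.716,0,0,0,-0.192]],
  ],
)

```text
time: 25.6
eef_pos: [0.503, 0.0604, 0.1964]
ee_rot: [-0.652, 0.273, -0.273, 0.653]
force: [0.6, 0.5, -0.3]
width: 0.42
```

Emit:
step_arm(
  motion=[
    [[0.16,-0.076,-0.039,0,0,0,-0.016],[0.16,-0.155,-0.073,0,0,0,-0.032],[0.16,-0.235,-0.105,0,0,0,-0.048],[0.16,-0.317,-0.131,0,0,0,-0.064],[0.16,-0.399,-0.155,0,0,0,-0.08],[0.16,-0.484,-0.172,0,0,0,-0.095],[0.16,-0.568,-0.188,0,0,0,-0.111],[0.16,-0.654,-0.197,0,0,0,-0.127],[0.16,-0.74,-0.204,0,0,0,-0.143],[0.16,-0.826,-0.204,0,0,0,-0.159],[0.16,-0.912,-0.203,0,0,0,-0.175],[0.16,-0.97,-0.199,0,0,0,-0.186]],
  ],
)

```text
time: 26.8
eef_pos: [0.4058, 0.0407, 0.1964]
ee_rot: [-0.546, 0.449, -0.449, 0.546]
force: [-0.3, -0.9, 0.7]
width: 0.416
```

Emit:
step_arm(
  motion=[
    [[0.16,0,0,0,0,0,0],[0.16,0,0,0,0,0,0]],
  ],
)

```text
time: 27.0
eef_pos: [0.4064, 0.0407, 0.1965]
ee_rot: [-0.547, 0.448, -0.448, 0.547]
force: [1.0, -0.6, -0.3]
width: 0.419
```

```bash
python3 - <<'E'
from h import *
s,M=jaw();print(s["time"],s["eef_pos"],s["force"],s["moment"],s["joints"].round(2),np.degrees(np.arctan2(M[1,2],M[0,2])))
for c in("scene","top"):
    camera(c)
    for d in pinpoint(c,"handle")[:2]:
        v=d["xyz"][:2]-H0;print(c,d["xyz"],d["conf"],"th",-np.arctan2(v[1],v[0])+(YAW-np.pi/2)-np.arctan2(.036,.165))
E
```

```text
27.0 [0.40643562 0.0406723  0.19652925] [ 0.95336872 -0.56374664 -0.25556242] [-0.03073981 -0.03400878  0.01362146] [-0.09 -0.3   2.1   0.    1.34 -0.29] 11.334162802208294
scene [0.4159, 0.0426, 0.214] 0.57 th 1.251606726946069
top [0.5181, 0.3594, 0.2512] 0.17 th -1.3446960174974119
```

Emit:
step_arm(
  motion=[
    [[0.16,0.03,0.006,0,0,0,0],[0.16,0.03,0.006,0.1,0,0,0],[0.16,0.03,0.006,0.4,0,0,0],[0.16,0.03,0.006,0.8,0,0,0],[0.16,0.03,0.006,1,0,0,0],[0.16,0.03,0.006,1,0,0,0]],
  ],
)

```text
time: 27.8
eef_pos: [0.4112, 0.0411, 0.3008]
ee_rot: [-0.545, 0.446, -0.451, 0.548]
force: [-0.1, 0.1, 0.8]
width: 0.419
```

Emit:
step_arm(
  motion=[
    [[0.16,0,-0.4,0,0,0,0],[0.16,0,-0.8,0,0,0,0],[0.16,0,-1,0,0,0,0],[0.16,0,-1,0,0,0,0]],
  ],
)

```text
time: 28.2
eef_pos: [0.4087, -0.0606, 0.2954]
ee_rot: [0.546, -0.45, 0.449, -0.546]
force: [0.1, 0.1, -0.2]
width: 0.426
```

Emit:
step_arm(
  motion=[
    [[0.16,0,-0.4,0,0,0,0],[0.16,0,-0.8,0,0,0,0],[0.16,0,-1,0,0,0,0],[0.16,0,-1,0,0,0,0],[0.16,0,-1,0,0,0,0]],
  ],
)

```text
time: 28.7
eef_pos: [0.4091, -0.1578, 0.2957]
ee_rot: [-0.546, 0.449, -0.448, 0.547]
force: [0.5, 0.1, -0.2]
width: 0.419
```

```bash
python3 - <<'E'
from h import *
s,M=jaw();print(s["time"],s["eef_pos"],s["force"])
A=[]
for c in("scene","top"):
    A.append(camera(c)["img"])
    for d in pinpoint(c,"handle")[:1]:
        v=d["xyz"][:2]-H0;print(c,d["xyz"],d["conf"],"th",-np.arctan2(v[1],v[0])+(YAW-np.pi/2)-np.arctan2(.036,.165))
    for t in("can","screwdriver","screw_tub","bait_box","bottle","top_carton","stock_can","stock_bottle"):print(t,[(d["xyz"].round(3).tolist() if hasattr(d["xyz"],"round") else d["xyz"]) for d in pinpoint(c,t)[:2]])
cv2.imwrite("pics/c7.png",np.hstack([A[0],A[1]])[:, :].copy() if 0 else cv2.resize(np.hstack(A),(800,300)))
E
```

```text
28.7 [ 0.40906153 -0.15778053  0.29569744] [ 0.51630132  0.1228233  -0.22933989]
can [[0.4211, -0.3169, -0.0001]]
screwdriver []
screw_tub [[0.6644, -0.2072, 0.0007]]
bait_box [[0.6532, -0.3711, -0.0028], [0.4214, 0.2106, 0.2123]]
bottle [[0.5174, -0.3435, 0.0009]]
top_carton [[0.5204, 0.3594, 0.2495]]
stock_can [[0.6599, -0.208, -0.0029]]
stock_bottle []
top [0.4185, 0.0391, 0.2153] 0.7 th 1.2358967844917745
can [[0.3646, 0.2641, 0.002], [0.4253, -0.3149, 0.0002]]
screwdriver [[0.6992, -0.0494, -0.0009]]
screw_tub [[0.6637, -0.2059, 0.0005], [0.5164, -0.3427, 0.0019]]
bait_box []
bottle [[0.518, -0.3456, 0.0012], [0.6554, -0.3706, 0.0041]]
top_carton [[0.5176, 0.358, 0.2505], [0.6997, -0.0538, -0.001]]
stock_can []
stock_bottle []
```

View pics/c7.png

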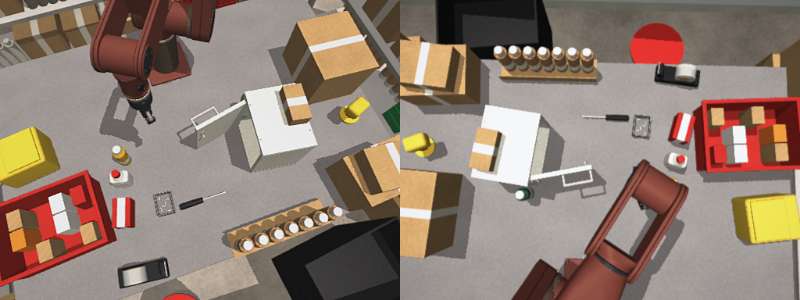

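The door stands about 71° open (top view, handle at (578,178)). The arm is clear and the surroundings are where they were, so I'm handing in.

```bash
python3 -c "
from h import *
print(arm.hand_in())"
```

```text
the job is handed in; nothing more can be done
None
```

I pressed the door shut with the shut fingers on the bar. The catch met at about 0.057 rad and peaked at about 7.5 N. The force then fell to nearly zero as it snapped, and I withdrew. With the robot clear for over a second, both cameras showed the door staying shut, with readings of 0.013 to 0.032 rad. Judging by where the rollers met, the catch's rest is near 0.01 rad.

I then hooked one finger behind the bar and pulled the door open through the catch. It now stands at about 1.24 rad (71°). The robot was clear of everything when I handed in, at about 29 s.

**What went wrong or disagreed:**
- **First try at shutting:** Straddling the bar, the gripper stopped at about 0.118 rad with up to 8 N. Later readings point to it pressing on the cupboard's front top edge, not the catch. That is why I switched to shut fingers from outside.
- **During the pull:** The door popped out and the bar touched the outer finger, at about 4.5 N or a little more.
- **After the snap:** I advanced about 0.4 mm further while making sure it had snapped, with only 1 to 1.5 N read at the fingers.
- **Last checks:** The carton, the cans and bottle on the bench, the screwdriver, the tub and the bait box were found within a few millimetres of where they started. The stock inside the cupboard was not seen, so I could not check it; I did not reach inside.

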